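Switch on the alarm test chain in order

ROBOT

A 6-joint arm with a two-finger parallel gripper is mounted at the origin on the work surface. World frame = base frame: x ahead of the robot, y to its left, z up, the work surface at z = 0. Lengths are in m, angles in rad, forces in N, time in s.
With the tool pointing down it reaches from about 0.35 to 0.725 m from the base axis. Payload 4.3 kg.
Tool frame: the origin (TCP) lies at the very end of the fingers, on their centre line; the grasp point (between the pads) lies grip_depth behind it (grip_depth is the distance from the TCP to the grasp point, in m); z points along the fingers, x is the direction in which the jaws open and shut, and the axes are right-handed (so a half turn about z gives the same grasp; the last joint's range is limited). The gripper opens to 85 mm and grips with 20 to 120 N. Pads are 22 mm wide; open, the fingers measure 114 mm over their backs; the gripper's body (76 mm by 85 mm) begins 54 mm behind the grasp point. The pads swing forward as they close: fully open they stand 13 mm farther back than shut.
Start: joints at [-1.388, 0.377, 0.081, 1.274, 0, 1.46], TCP at [0.166, -0.551, 0.208] pointing down, gripper open.
Joint ranges: [-2.72, 2.72], [-0.84, 1.66], [-1.02, 1.22], [-1.77, 2.12], [-1.37, 1.28], [-3.14, 3.14]. Speed limits (rad/s): [2.57, 2.57, 3.14, 3.14, 3.14, 3.14].

INTERFACE

Orientations are given as a unit quaternion [x, y, z, w].
In Python, from plant import * gives the robot as it stands.
- The arm moves only by the tool apply_moves, never from a script. Its argument "plan" is a list of rows, each an object of numbers: "x", "y", "z": the shift along the tool's x, y, z in m; "ax", "ay", "az": the turn, a rotation vector about the tool's x, y, z in degrees; "fingers": the gripper command: -1 is shut, 1 is fully open, values between are in proportion. A call has 1 to 10 rows; each row shifts and turns the commanded pose from where the row before left it, along the tool's axes as they then stand; what a row does not reach is not made up. A row lasts 1/8 s, in which the tool goes at most 62.5 mm and 10.7 degrees, less where a joint would pass 70% of its speed; a pose out of reach is approached as far as the arm can. A call with a gripper value outside its range is refused whole. The fingers move at their own pace and stop on an object; "grip_force" is the grip in N (left out, the last holds). Time passes only in rows, so rows that do not move let the fingers close. It gives the time, the measured TCP pose, the force and the opening at its end, in the units of the state.
- sense(): the state, without advancing time (a new reading comes with each control period).
- read_camera(name): name is "scene" or "top"; returns a dict with "img" (384x512x3 uint8, red, green, blue), "fx", "fy", "cx", "cy" (pixels), "D" ([k1, k2, p1, p2, k3] as OpenCV has them; the pictures are not rectified), "R" (3x3) and "t" (3): a world point X has camera coordinates R X + t. Camera axes: x right, y down, z forward; pixel columns grow to the right and rows downward; lengths in m; the calibration is good to about 2 mm. A picture is of the moment at which its call begins. There is no depth.
- finish_job(): hands the job in, once; it reports no verdict.
The state is a dict: "clock": time; "q": joint angles; "joint_vel": joint speeds; "effort": joint torques, N m; "tcp_pos": TCP position; "tool_rot": TCP orientation; "wrist_force": force on the tool from outside, world axes, zero at the start; "ft_torque": the same for the moment, N m; "finger_gap": finger opening in m.
Only numpy, scipy, OpenCV 4.12 (cv2) and the standard library are available. Lean on these libraries where they do the work, as an engineer would, in place of code of your own. Each camera call takes 0.05 s, during which the arm holds its last target.

TASK

Switch on the alarm chain on the bench in its power-up order: with the fingertips, press down the green key on the grey power supply, then the blue key on the black relay controller, then the yellow key on the red-and-white siren, so that each stays down. Press lightly and straight down: the three units stand loose and must not be lifted, tipped or pushed out of place. Leave the bit case, screwdriver, cup and small circuit board alone.

Things in the scene. Friction and masses are not known exactly. Their poses are not given: they have to be found in the camera images.
- supply: bench power supply, grey box 120 (x) x 90 (y) x 64 high mm, about 0.9 kg, loose on rubber feet; origin at the centre of its underside, z up; its green key is 15 mm towards its +x
- supply_key_top (a point): centre of the top face of the green key, a flat round disc 28 mm across (16 mm proud of the case at joint 0, sunk by the joint value; a black collar 40 mm across and 3 mm high surrounds it). Starts 79 to 80 mm above the table. Moves with the key; z up
- supply_key (a joint): how far the green key on the power supply is pushed in: 0 = fully up, 0.008 m = fully down; it starts 0 to 1 mm in. It moves straight down, resists with a steady 3 N (no spring), stays wherever it is left, and counts as pressed beyond 5 mm. Its cap is cushioned: pushed on with 4.5 N at the end of the travel it starts to give, reaches 12 N after a further 5 mm (not counted in this value), and springs back
- relay: relay controller, black box 110 x 76 x 40 mm high with green screw terminals along its +x edge (to 50 mm high), about 0.5 kg, loose on rubber feet; origin at the centre of its underside, z up; its blue key is 15 mm towards its -x
- relay_key_top (a point): centre of the top face of the blue key, a flat round disc 28 mm across (16 mm proud of the case at joint 0, sunk by the joint value; a black collar 40 mm across and 3 mm high surrounds it). Starts 55 to 56 mm above the table. Moves with the key; z up
- relay_key (a joint): how far the blue key on the relay controller is pushed in: 0 = fully up, 0.008 m = fully down; it starts 0 to 1 mm in. It moves straight down, resists with a steady 3 N (no spring), stays wherever it is left, and counts as pressed beyond 5 mm. Its cap is cushioned: pushed on with 4.5 N at the end of the travel it starts to give, reaches 12 N after a further 5 mm (not counted in this value), and springs back
- siren: alarm siren, 124 x 76 x 46 mm high, white at its -x part, red lens (to 48 mm high) at its +x end, about 0.5 kg, loose on rubber feet; origin at the centre of its underside, z up; its yellow key is 25 mm towards its -x, on the white part
- siren_key_top (a point): centre of the top face of the yellow key, a flat round disc 28 mm across (16 mm proud of the case at joint 0, sunk by the joint value; a black collar 40 mm across and 3 mm high surrounds it). Starts 61 to 62 mm above the table. Moves with the key; z up
- siren_key (a joint): how far the yellow key on the siren is pushed in: 0 = fully up, 0.008 m = fully down; it starts 0 to 1 mm in. It moves straight down, resists with a steady 3 N (no spring), stays wherever it is left, and counts as pressed beyond 5 mm. Its cap is cushioned: pushed on with 4.5 N at the end of the travel it starts to give, reaches 12 N after a further 5 mm (not counted in this value), and springs back
- bitcase: bystander: open yellow case of screwdriver bits, 75 x 100 x 28 mm high, lying loose; origin at the centre of its underside
- screwdriver: bystander: red-handled screwdriver 190 mm long, lying loose along its own x axis, handle to -x; origin on its underside about mid-length
- cup: bystander: white cup, 76 mm across, 85 mm high, standing loose; origin at the centre of its underside
- board: bystander: small blue circuit board, 60 x 36 x 22 mm high, loose; origin at the centre of its underside
There are look-alikes about, which are no part of the job. What is shaped like the relay but pink is not meant.

How it is judged:
By the outcome, as a careful person would: the job done as asked, in the order asked, and still so for the second after the job is handed in, with the robot touching nothing.
It also fails if it takes over 48 s, if anything falls off the work surface, if the arm or the gripper's body presses on something with over 40 N, if the wrist force passes 120 N, or if a joint passes its speed limit or range.

## Working session

There is one attempt and no reset: what is moved stays moved. The work goes in short steps, Python scripts to look and compute and a tool call to move; the robot and the scene stay as the last step left them, time stands still between calls to the robot, and variables do not carry over. Pictures are saved under pics/ and viewed, and the job is handed in when it is done.

Besides the shell and the picture viewer there is one more tool, called after ">>>" in YAML: its name, and indented under it one key for each argument. apply_moves: Moves the arm, as the interface text tells. Its arguments: {"type":"object","properties":{"plan":{"type":"array"},"grip_force":{"type":"number"}},"required":["plan"]}

```bash
mkdir -p pics; ls; python3 - <<'E'
from plant import *
import cv2,pickle
s=sense();print({k:s[k] for k in('clock','tcp_pos','tool_rot','wrist_force','finger_gap')})
for n in('scene','top'):
    c=read_camera(n);pickle.dump(c,open(n+'0.pkl','wb'));cv2.imwrite(f'pics/{n}0.png',c['img'][:,:,::-1]);print(n,c['fx'],c['D'],c['R'],c['t'])
E
```

```text
pics
{'clock': 0.0, 'tcp_pos': array([ 0.16584608, -0.5498389 ,  0.20725121]), 'tool_rot': array([ 8.02689348e-01, -5.96396491e-01, -7.43501271e-04, -6.95444243e-04]), 'wrist_force': array([ 0.53624707, -0.58905528,  0.33784509]), 'finger_gap': 0.08521947501177735}
scene 427.33315832706165 [-0.11814634  0.          0.          0.          0.        ] [[ 0.20316938  0.97912228  0.00646197]
 [ 0.73719348 -0.14861865 -0.65913448]
 [-0.64441289  0.13867967 -0.75199732]] [-0.04332272 -0.32778406  1.49704113]
top 388.545856627293 [0.00330956 0.         0.         0.         0.        ] [[ 0.01943186 -0.99980341 -0.00394271]
 [-0.99916437 -0.01927731 -0.03604078]
 [ 0.03595769  0.00463975 -0.99934254]] [-0.06660979  0.50557736  1.07752095]
```

View pics/scene0.png

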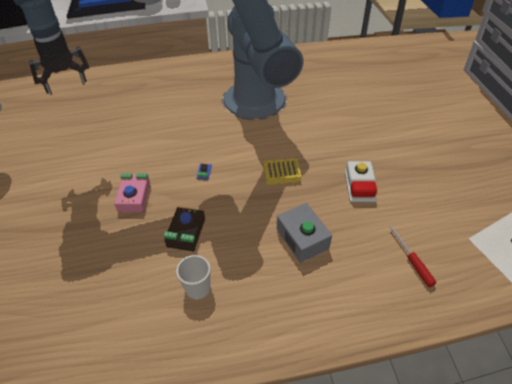

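View pics/top0.png

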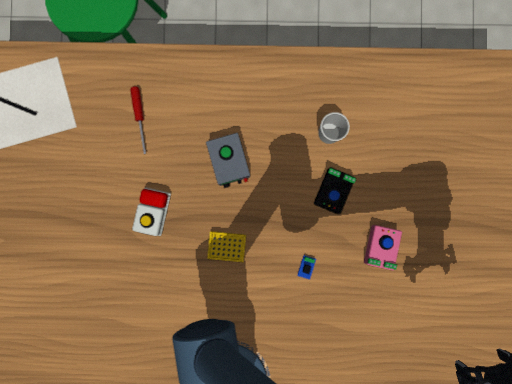

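The top view shows two relay-shaped units: a black one with its blue key at about (335,195) and a pink one at (386,243). The task wants the black one. The other two targets are the grey supply (green key at 226,153) and the siren (yellow key at 147,220). Next I'll measure the keys and confirm in a crop.

```bash
cat > h.py <<'E'
import cv2,numpy as np
def ray(c,p):
    K=np.array([[c['fx'],0,c['cx']],[0,c['fy'],c['cy']],[0,0,1.]])
    u=cv2.undistortPoints(np.array([[p]],float),K,np.array(c['D'],float))[0,0]
    R=np.array(c['R']);t=np.array(c['t'])
    return -R.T@t, R.T@np.array([u[0],u[1],1])
def plane(c,p,z):
    o,d=ray(c,p);return o+d*(z-o[2])/d[2]
def tri(c1,p1,c2,p2):
    A=np.zeros((3,3));b=np.zeros(3)
    for c,p in((c1,p1),(c2,p2)):
        o,d=ray(c,p);d=d/np.linalg.norm(d);M=np.eye(3)-np.outer(d,d);A+=M;b+=M@o
    return np.linalg.solve(A,b)
def proj(c,X):
    K=np.array([[c['fx'],0,c['cx']],[0,c['fy'],c['cy']],[0,0,1.]])
    return cv2.projectPoints(np.array([X],float),cv2.Rodrigues(np.array(c['R']))[0],np.array(c['t'],float),K,np.array(c['D'],float))[0][0,0]
H={'green':((45,85),110),'blue':((105,128),110),'yellow':((18,32),120)}
def blob(c,col,near,r=14):
    hsv=cv2.cvtColor(c['img'],cv2.COLOR_RGB2HSV);(a,b),s=H[col]
    m=((hsv[...,0]>=a)&(hsv[...,0]<=b)&(hsv[...,1]>s)&(hsv[...,2]>50)).astype(np.uint8)
    n,l,st,ce=cv2.connectedComponentsWithStats(m)
    k=[i for i in range(1,n) if st[i,4]>15 and np.hypot(*(ce[i]-near))<r]
    k=min(k,key=lambda i:np.hypot(*(ce[i]-near)));return ce[k],st[k]
E
python3 - <<'E'
from h import *
import pickle
S,T=[pickle.load(open(n+'0.pkl','rb')) for n in('scene','top')]
for nm,col,ps,pt,z in(('supply','green',(308,228),(226,153),.0795),('relay','blue',(186,217),(335,195),.0555),('siren','yellow',(362,168),(147,220),.0615)):
    a,sa=blob(S,col,ps);b,sb=blob(T,col,pt)
    print(nm,a.round(1),sa,b.round(1),sb,'tri',tri(S,a,T,b).round(4),'S',plane(S,a,z).round(4),'T',plane(T,b,z).round(4))
crops=[cv2.resize(T['img'][y-35:y+35,x-35:x+35],(260,260),interpolation=cv2.INTER_CUBIC) for x,y in((226,157),(335,195),(150,212))]
crops2=[cv2.resize(S['img'][y-35:y+35,x-35:x+35],(260,260),interpolation=cv2.INTER_CUBIC) for x,y in((304,230),(186,225),(362,180))]
cv2.imwrite('pics/crop.png',np.vstack([np.hstack(crops),np.hstack(crops2)])[:,:,::-1])
E
```

```text
supply [307.5 226.9] [302 222  12  11  99] [225.3 151.9] [220 147  11  11 100] tri [0.6285 0.0166 0.0728] S [0.6333 0.0151 0.0795] T [0.6274 0.0157 0.0795]
relay [185.3 217.2] [180 212  11  11  91] [333.8 195. ] [329 190  11  11  88] tri [ 0.521  -0.2754  0.0499] S [ 0.5259 -0.2739  0.0555] T [ 0.5206 -0.2754  0.0555]
siren [361.3 167.7] [356 163  11  10  77] [145.5 220.1] [140 215  12  11 106] tri [0.4438 0.2279 0.0519] S [0.4524 0.2231 0.0615] T [0.4439 0.2251 0.0615]
```

View pics/crop.png

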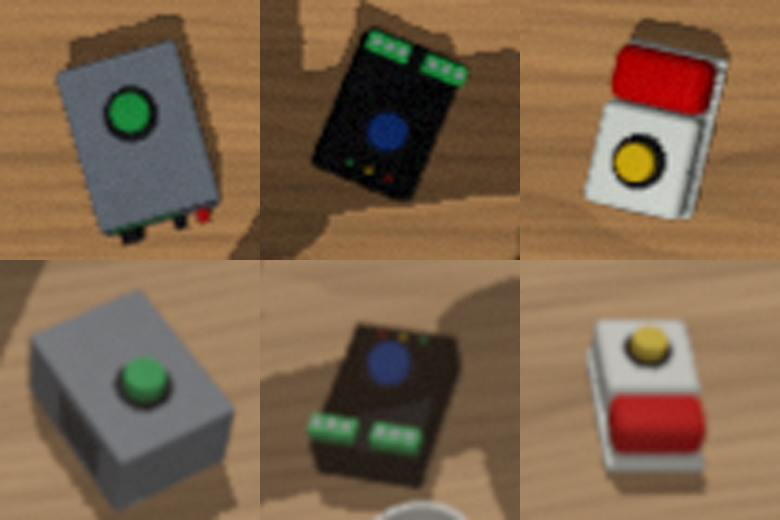

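The crop confirms the black relay with the blue key and green terminals, plus the grey supply and the siren. The scene blobs include the sides of the keys, which biases them towards +x, so I'll use the top-view plane fixes: supply (0.627, 0.016), relay (0.521, -0.275), siren (0.444, 0.2245).

First I'll shut the fingers and turn the tool to line up with the world axes.

>>> apply_moves:
  plan:
    - {"az":-10.46,"fingers":-1}
    - {"az":-10.46,"fingers":-1}
    - {"az":-10.46,"fingers":-1}
    - {"az":-10.46,"fingers":-1}
    - {"az":-10.46,"fingers":-1}
    - {"az":-10.46,"fingers":-1}
    - {"az":-10.46,"fingers":-1}
    - {"fingers":-1}

```text
$.plan[0]: bad value
```

>>> apply_moves:
  plan:
    - {"x":0,"y":0,"z":0,"ax":0,"ay":0,"az":-10.46,"fingers":-1}
    - {"x":0,"y":0,"z":0,"ax":0,"ay":0,"az":-10.46,"fingers":-1}
    - {"x":0,"y":0,"z":0,"ax":0,"ay":0,"az":-10.46,"fingers":-1}
    - {"x":0,"y":0,"z":0,"ax":0,"ay":0,"az":-10.46,"fingers":-1}
    - {"x":0,"y":0,"z":0,"ax":0,"ay":0,"az":-10.46,"fingers":-1}
    - {"x":0,"y":0,"z":0,"ax":0,"ay":0,"az":-10.46,"fingers":-1}
    - {"x":0,"y":0,"z":0,"ax":0,"ay":0,"az":-10.46,"fingers":-1}
    - {"x":0,"y":0,"z":0,"ax":0,"ay":0,"az":0,"fingers":-1}

```text
clock: 1.1
tcp_pos: [0.1659, -0.5502, 0.2078]
tool_rot: [1.0, -0.001, -0.0, -0.0]
wrist_force: [-0.6, 0.2, -0.8]
finger_gap: 0.0002
```

>>> apply_moves:
  plan:
    - {"x":0.0355,"y":-0.0435,"z":0,"ax":0,"ay":0,"az":0,"fingers":-1}
    - {"x":0.0355,"y":-0.0435,"z":0,"ax":0,"ay":0,"az":0,"fingers":-1}
    - {"x":0.0355,"y":-0.0435,"z":0,"ax":0,"ay":0,"az":0,"fingers":-1}
    - {"x":0.0355,"y":-0.0435,"z":0,"ax":0,"ay":0,"az":0,"fingers":-1}
    - {"x":0.0355,"y":-0.0435,"z":0,"ax":0,"ay":0,"az":0,"fingers":-1}
    - {"x":0.0355,"y":-0.0435,"z":0,"ax":0,"ay":0,"az":0,"fingers":-1}
    - {"x":0.0355,"y":-0.0435,"z":0,"ax":0,"ay":0,"az":0,"fingers":-1}
    - {"x":0.0355,"y":-0.0435,"z":0,"ax":0,"ay":0,"az":0,"fingers":-1}
    - {"x":0.0355,"y":-0.0435,"z":0,"ax":0,"ay":0,"az":0,"fingers":-1}
    - {"x":0.0355,"y":-0.0435,"z":0,"ax":0,"ay":0,"az":0,"fingers":-1}

```text
clock: 2.35
tcp_pos: [0.5219, -0.114, 0.2081]
tool_rot: [1.0, -0.002, -0.0, 0.0]
wrist_force: [0.1, -0.5, 0.7]
finger_gap: 0.0001
```

>>> apply_moves:
  plan:
    - {"x":0.0355,"y":-0.0435,"z":0,"ax":0,"ay":0,"az":0,"fingers":-1}
    - {"x":0.0355,"y":-0.0435,"z":0,"ax":0,"ay":0,"az":0,"fingers":-1}
    - {"x":0.0355,"y":-0.0435,"z":0,"ax":0,"ay":0,"az":0,"fingers":-1}
    - {"x":0,"y":0,"z":0,"ax":0,"ay":0,"az":0,"fingers":-1}
    - {"x":0,"y":0,"z":0.04,"ax":0,"ay":0,"az":0,"fingers":-1}
    - {"x":0,"y":0,"z":0.04,"ax":0,"ay":0,"az":0,"fingers":-1}
    - {"x":0,"y":0,"z":0,"ax":0,"ay":0,"az":0,"fingers":-1}
    - {"x":0,"y":0,"z":0,"ax":0,"ay":0,"az":0,"fingers":-1}

```text
clock: 3.35
tcp_pos: [0.6278, 0.0142, 0.1297]
tool_rot: [1.0, -0.001, 0.001, 0.0]
wrist_force: [0.8, 0.2, 0.3]
finger_gap: -0.0
```

```bash
python3 - <<'E'
from h import *
from plant import *
import pickle
s=sense();print(s['clock'],s['tcp_pos'],s['tool_rot'],s['wrist_force'])
ims=[]
for n in('scene','top'):
    c=read_camera(n);p=proj(c,s['tcp_pos']);print(n,p);x,y=p.astype(int);im=c['img'].copy()
    ims.append(cv2.resize(im[max(0,y-50):y+50,x-50:x+50],(390,390),interpolation=cv2.INTER_CUBIC))
cv2.imwrite('pics/sup1.png',np.hstack(ims)[:,:,::-1])
E
```

```text
3.35 [0.62783945 0.01421401 0.12970803] [ 9.99999380e-01 -8.88118809e-04  6.45833278e-04  1.85083568e-04] [0.81988301 0.24518709 0.29100021]
scene [308.21542237 212.27417941]
top [224.42978922 148.54156994]
```

View pics/sup1.png

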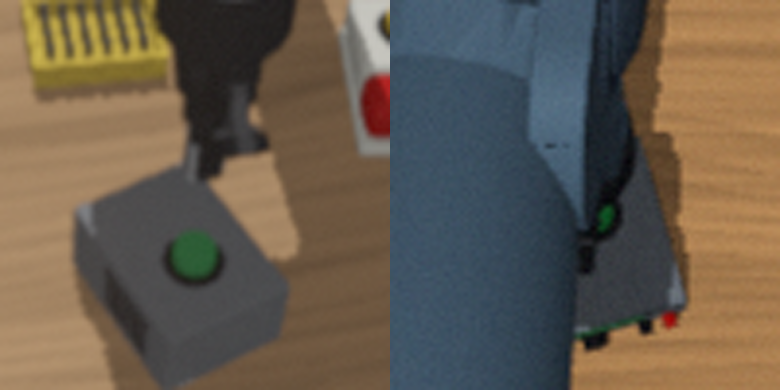

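```bash
python3 - <<'E'
from h import *
from plant import *
s=sense();ims=[]
for n in('scene','top'):
    c=read_camera(n);p=proj(c,s['tcp_pos']);x,y=p.astype(int);im=c['img'][max(0,y-30):y+30,x-30:x+30]
    im=np.clip(im.astype(float)*1.8,0,255).astype(np.uint8)
    im=cv2.resize(im,(400,400),interpolation=cv2.INTER_CUBIC)
    cv2.drawMarker(im,(200,200),(255,0,255),cv2.MARKER_CROSS,14,1);ims.append(im)
cv2.imwrite('pics/sup2.png',np.hstack(ims)[:,:,::-1])
E
```

```text
(no output)
```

View pics/sup2.png

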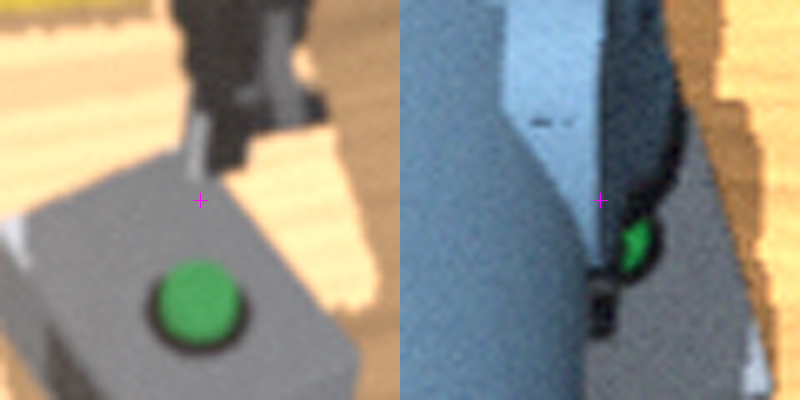

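In the scene view the closed fingertips sit straight above the green key, a few px higher than the TCP projects. Since the tip height is uncertain by up to about 1 cm, I'll descend in small steps and watch the force.

>>> apply_moves:
  plan:
    - {"x":0.0015,"y":-0.0015,"z":0.02,"ax":0,"ay":0,"az":0,"fingers":-1}
    - {"x":0,"y":0,"z":0.018,"ax":0,"ay":0,"az":0,"fingers":-1}
    - {"x":0,"y":0,"z":0.005,"ax":0,"ay":0,"az":0,"fingers":-1}
    - {"x":0,"y":0,"z":0,"ax":0,"ay":0,"az":0,"fingers":-1}
    - {"x":0,"y":0,"z":0,"ax":0,"ay":0,"az":0,"fingers":-1}

```text
clock: 4.18
tcp_pos: [0.6299, 0.0163, 0.0864]
tool_rot: [1.0, -0.0, 0.001, 0.0]
wrist_force: [-0.4, 0.3, -0.2]
finger_gap: 0.0002
```

>>> apply_moves:
  plan:
    - {"x":0,"y":0,"z":0.002,"ax":0,"ay":0,"az":0,"fingers":-1}
    - {"x":0,"y":0,"z":0.002,"ax":0,"ay":0,"az":0,"fingers":-1}
    - {"x":0,"y":0,"z":0,"ax":0,"ay":0,"az":0,"fingers":-1}

```text
clock: 4.55
tcp_pos: [0.6288, 0.0164, 0.081]
tool_rot: [1.0, -0.0, -0.0, 0.0]
wrist_force: [0.2, -0.7, 0.1]
finger_gap: 0.0001
```

>>> apply_moves:
  plan:
    - {"x":0,"y":0,"z":0.002,"ax":0,"ay":0,"az":0,"fingers":-1}
    - {"x":0,"y":0,"z":0.002,"ax":0,"ay":0,"az":0,"fingers":-1}

```text
clock: 4.8
tcp_pos: [0.629, 0.0164, 0.077]
tool_rot: [1.0, -0.0, -0.0, 0.0]
wrist_force: [0.3, -0.1, 0.5]
finger_gap: 0.0
```

>>> apply_moves:
  plan:
    - {"x":0,"y":0,"z":0.002,"ax":0,"ay":0,"az":0,"fingers":-1}
    - {"x":0,"y":0,"z":0.001,"ax":0,"ay":0,"az":0,"fingers":-1}

```text
clock: 5.05
tcp_pos: [0.6289, 0.0164, 0.0739]
tool_rot: [1.0, -0.0, -0.0, 0.0]
wrist_force: [0.4, -1.0, -0.2]
finger_gap: -0.0003
```

```bash
python3 - <<'E'
from h import *
from plant import *
s=sense();print(s['wrist_force'],s['tcp_pos']);ims=[]
for n in('scene','top'):
    c=read_camera(n);p=proj(c,s['tcp_pos']);x,y=p.astype(int);im=c['img'][max(0,y-30):y+30,x-30:x+30]
    im=np.clip(im.astype(float)*1.8,0,255).astype(np.uint8)
    im=cv2.resize(im,(400,400),interpolation=cv2.INTER_CUBIC)
    cv2.drawMarker(im,(200,200),(255,0,255),cv2.MARKER_CROSS,14,1);ims.append(im)
cv2.imwrite('pics/sup3.png',np.hstack(ims)[:,:,::-1])
E
```

```text
[ 0.44515577 -1.00375504 -0.18204771] [0.62887321 0.01640158 0.07393397]
```

View pics/sup3.png

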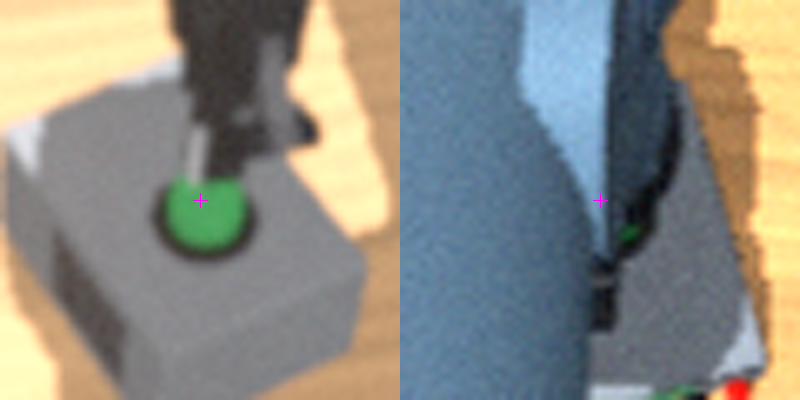

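No contact yet at TCP z 0.074. The tips at crop pixel (215,180) look slightly above the disc, so the real tip is higher than the TCP says. I'll continue in small steps.

>>> apply_moves:
  plan:
    - {"x":0,"y":0,"z":0.0015,"ax":0,"ay":0,"az":0,"fingers":-1}
    - {"x":0,"y":0,"z":0.0015,"ax":0,"ay":0,"az":0,"fingers":-1}

```text
clock: 5.4
tcp_pos: [0.6291, 0.0164, 0.0712]
tool_rot: [1.0, -0.0, 0.0, 0.0]
wrist_force: [-1.2, -0.0, -0.4]
finger_gap: 0.0
```

>>> apply_moves:
  plan:
    - {"x":0,"y":0,"z":0.0015,"ax":0,"ay":0,"az":0,"fingers":-1}
    - {"x":0,"y":0,"z":0.0015,"ax":0,"ay":0,"az":0,"fingers":-1}

```text
clock: 5.65
tcp_pos: [0.629, 0.0164, 0.0681]
tool_rot: [1.0, -0.0, -0.0, 0.0]
wrist_force: [-0.3, -0.1, -0.3]
finger_gap: 0.0
```

```bash
cat > look.py <<'E'
from h import *
from plant import *
import sys
s=sense();print(s['clock'],s['wrist_force'],s['ft_torque'],s['tcp_pos']);ims=[]
for n in('scene','top'):
    c=read_camera(n);p=proj(c,s['tcp_pos']);x,y=p.astype(int);im=c['img'][max(0,y-30):y+30,x-30:x+30]
    im=np.clip(im.astype(float)*1.8,0,255).astype(np.uint8)
    im=cv2.resize(im,(400,400),interpolation=cv2.INTER_CUBIC)
    cv2.drawMarker(im,(200,200),(255,0,255),cv2.MARKER_CROSS,14,1);ims.append(im)
cv2.imwrite(sys.argv[1],np.hstack(ims)[:,:,::-1])
E
python3 look.py pics/sup4.png
```

```text
5.65 [-0.27363405 -0.07292194 -0.2723388 ] [-0.06331177  0.0168273  -0.01468809] [0.62899422 0.01638972 0.06805496]
```

View pics/sup4.png

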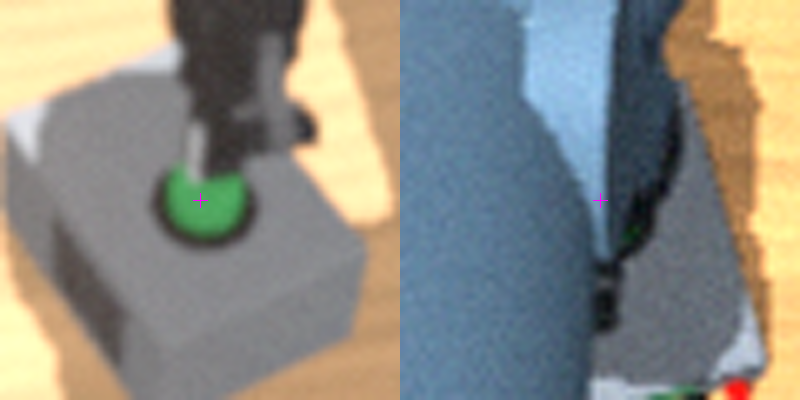

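>>> apply_moves:
  plan:
    - {"x":0,"y":0,"z":0.0015,"ax":0,"ay":0,"az":0,"fingers":-1}
    - {"x":0,"y":0,"z":0,"ax":0,"ay":0,"az":0,"fingers":-1}

```text
clock: 6.0
tcp_pos: [0.6289, 0.0164, 0.0665]
tool_rot: [1.0, -0.0, -0.0, 0.0]
wrist_force: [0.1, -0.1, -0.5]
finger_gap: 0.0
```

>>> apply_moves:
  plan:
    - {"x":0,"y":0,"z":0.0015,"ax":0,"ay":0,"az":0,"fingers":-1}
    - {"x":0,"y":0,"z":0,"ax":0,"ay":0,"az":0,"fingers":-1}

```text
clock: 6.25
tcp_pos: [0.6289, 0.0164, 0.065]
tool_rot: [1.0, 0.0, -0.0, 0.0]
wrist_force: [0.4, -0.4, 0.3]
finger_gap: -0.0
```

```bash
sed -i 's/y-30):y+30,x-30:x+30/y-20):y+20,x-20:x+20/' look.py; python3 look.py pics/sup5.png; python3 - <<'E'
from h import *
import pickle
from plant import *
S=pickle.load(open('scene0.pkl','rb'));c=read_camera('scene')
print(blob(S,'green',(308,228)),blob(c,'green',(308,228)))
for z in(.0795,.0715): print(proj(S,[.629,.0157,z]))
print(sense()['finger_gap'])
a=[cv2.resize(np.clip(k['img'][200:250,280:335]*1.6,0,255).astype(np.uint8),(396,360),interpolation=cv2.INTER_CUBIC) for k in(S,c)]
cv2.imwrite('pics/cmp1.png',np.hstack(a)[:,:,::-1])
E
```

```text
6.25 [ 0.41273635 -0.3573464   0.33155332] [ 0.0199494  -0.02967659 -0.05090244] [0.62891173 0.0164177  0.06502957]
(array([307.46464646, 226.87878788]), array([302, 222,  12,  11,  99], dtype=int32)) (array([307.50704225, 228.3943662 ]), array([302, 224,  12,   9,  71], dtype=int32))
[307.23739848 225.44766521]
[306.97371333 227.41382833]
6.5061821183663614e-06
```

View pics/cmp1.png

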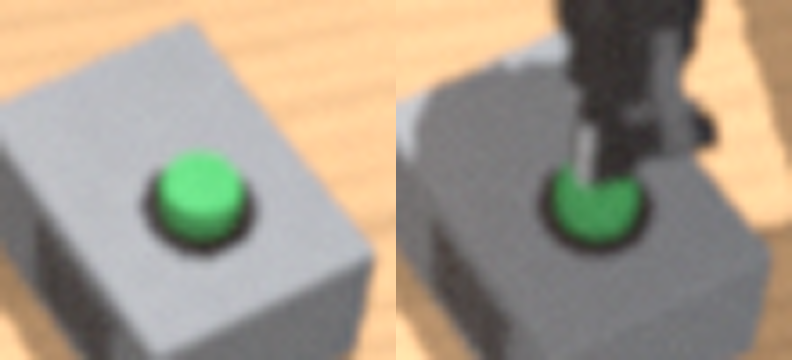

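View pics/sup5.png

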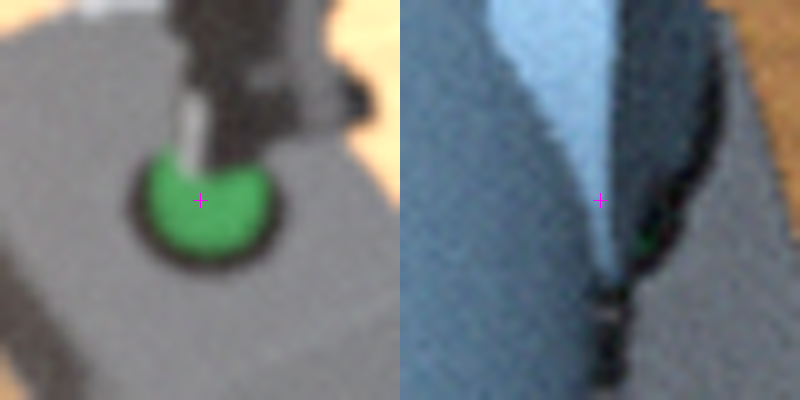

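>>> apply_moves:
  plan:
    - {"x":0,"y":0,"z":0.0015,"ax":0,"ay":0,"az":0,"fingers":-1}
    - {"x":0,"y":0,"z":0,"ax":0,"ay":0,"az":0,"fingers":-1}

```text
clock: 6.65
tcp_pos: [0.6289, 0.0164, 0.0635]
tool_rot: [1.0, -0.0, -0.0, 0.0]
wrist_force: [-0.8, 0.8, -0.8]
finger_gap: 0.0004
```

>>> apply_moves:
  plan:
    - {"x":0,"y":0,"z":0.0015,"ax":0,"ay":0,"az":0,"fingers":-1}
    - {"x":0,"y":0,"z":0,"ax":0,"ay":0,"az":0,"fingers":-1}

```text
clock: 6.9
tcp_pos: [0.6289, 0.0164, 0.062]
tool_rot: [1.0, -0.0, -0.0, 0.0]
wrist_force: [-0.6, -0.2, 0.0]
finger_gap: 0.0002
```

>>> apply_moves:
  plan:
    - {"x":0,"y":0,"z":0.001,"ax":0,"ay":0,"az":0,"fingers":-1}
    - {"x":0,"y":0,"z":0,"ax":0,"ay":0,"az":0,"fingers":-1}

```text
clock: 7.15
tcp_pos: [0.6289, 0.0164, 0.0611]
tool_rot: [1.0, -0.0, -0.0, 0.0]
wrist_force: [0.8, -0.4, 0.4]
finger_gap: 0.0003
```

>>> apply_moves:
  plan:
    - {"x":0,"y":0,"z":0.001,"ax":0,"ay":0,"az":0,"fingers":-1}
    - {"x":0,"y":0,"z":0,"ax":0,"ay":0,"az":0,"fingers":-1}

```text
clock: 7.4
tcp_pos: [0.6289, 0.0164, 0.0601]
tool_rot: [1.0, -0.0, -0.0, 0.0]
wrist_force: [0.1, 0.0, -0.1]
finger_gap: 0.0002
```

```bash
python3 look.py pics/sup6.png
```

```text
7.4 [ 0.0807481   0.00412889 -0.14446633] [0.06818316 0.01351876 0.01481358] [0.62892836 0.01637874 0.06006632]
```

View pics/sup6.png

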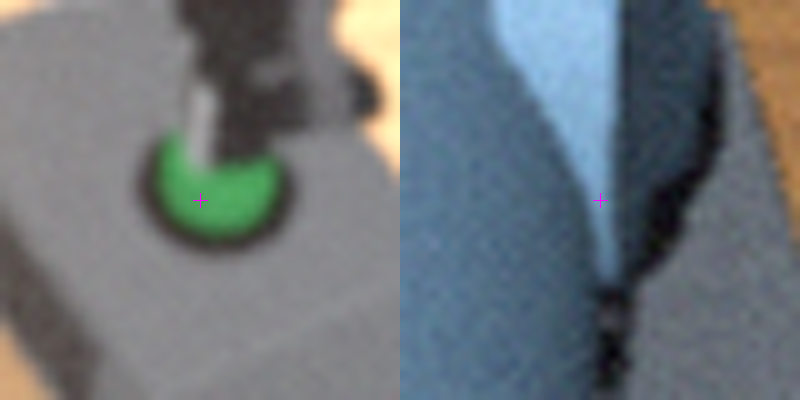

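Still no force at TCP z 0.060. The visible lower edge, at crop (207,172), belongs to the near finger's outer face, so the real tip is probably 2 cm or more above the TCP reading. I'll keep descending with the force guard.

>>> apply_moves:
  plan:
    - {"x":0,"y":0,"z":0.001,"ax":0,"ay":0,"az":0,"fingers":-1}
    - {"x":0,"y":0,"z":0.001,"ax":0,"ay":0,"az":0,"fingers":-1}
    - {"x":0,"y":0,"z":0,"ax":0,"ay":0,"az":0,"fingers":-1}

```text
clock: 7.88
tcp_pos: [0.6289, 0.0164, 0.058]
tool_rot: [1.0, -0.0, -0.0, 0.0]
wrist_force: [-0.5, -0.4, 0.2]
finger_gap: 0.0001
```

>>> apply_moves:
  plan:
    - {"x":0,"y":0,"z":0.001,"ax":0,"ay":0,"az":0,"fingers":-1}
    - {"x":0,"y":0,"z":0.001,"ax":0,"ay":0,"az":0,"fingers":-1}
    - {"x":0,"y":0,"z":0,"ax":0,"ay":0,"az":0,"fingers":-1}

```text
clock: 8.25
tcp_pos: [0.6291, 0.0164, 0.0563]
tool_rot: [1.0, -0.0, 0.0, 0.0]
wrist_force: [-0.2, 0.0, 1.9]
finger_gap: -0.0003
```

```bash
python3 look.py pics/sup7.png; python3 - <<'E'
from h import *
import pickle
ims=[]
for n in('scene','top'):
    c=pickle.load(open(n+'0.pkl','rb'));p=proj(c,[.16585,-.54984,.20725]);print(n,p)
    x,y=p.astype(int);x=min(x,472);y=min(y,344);im=c['img'][y-40:y+40,x-40:x+40];im=np.clip(im*1.8,0,255).astype(np.uint8);im=cv2.resize(im,(390,390),interpolation=cv2.INTER_CUBIC)
    for z,col in((.20725,(255,0,255)),(.22,(0,255,255)),(.235,(255,255,0))):
        q=proj(c,[.16585,-.54984,z]);cv2.drawMarker(im,tuple(int(v) for v in ((q-[x-40,y-40]+.5)*390/80)),col,cv2.MARKER_CROSS,10,1)
    ims.append(im)
cv2.imwrite('pics/st.png',np.hstack(ims)[:,:,::-1])
E
```

```text
8.25 [-0.15743551  0.02007327  1.85406005] [-0.00535239  0.08118255 -0.01686182] [0.62906043 0.01637416 0.05629198]
scene [70.64028383 98.97474883]
top [468.32992336 352.01035126]
```

View pics/st.png

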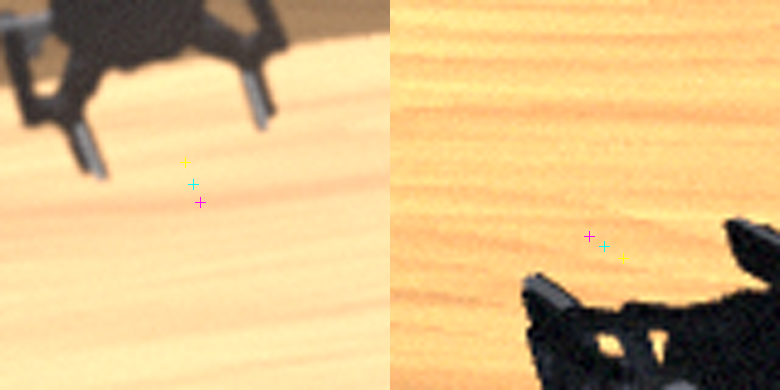

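View pics/sup7.png

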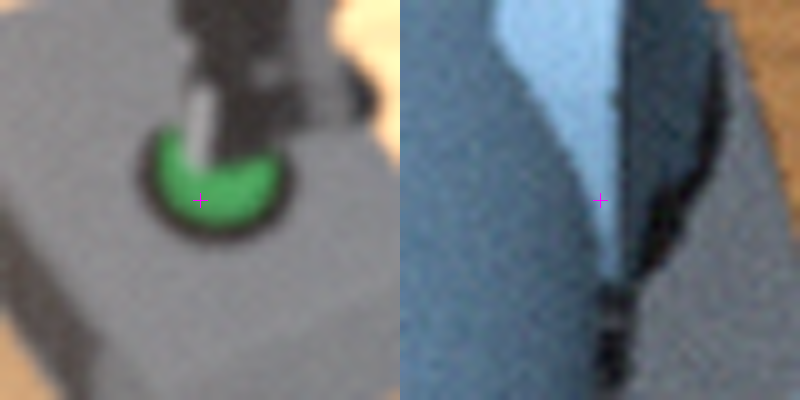

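That's first contact: 1.9 N at TCP z 0.0563, so the tips are about 23 mm short of the TCP. The start picture agrees (tips near crop (100,178) and (262,127), well above the projected TCP). Now I'll press through the travel.

>>> apply_moves:
  plan:
    - {"x":0,"y":0,"z":0.001,"ax":0,"ay":0,"az":0,"fingers":-1}
    - {"x":0,"y":0,"z":0.001,"ax":0,"ay":0,"az":0,"fingers":-1}
    - {"x":0,"y":0,"z":0,"ax":0,"ay":0,"az":0,"fingers":-1}

```text
clock: 8.72
tcp_pos: [0.6291, 0.0164, 0.0542]
tool_rot: [1.0, -0.0, 0.0, 0.0]
wrist_force: [-0.9, -0.1, 1.4]
finger_gap: -0.0001
```

>>> apply_moves:
  plan:
    - {"x":0,"y":0,"z":0.001,"ax":0,"ay":0,"az":0,"fingers":-1}
    - {"x":0,"y":0,"z":0.001,"ax":0,"ay":0,"az":0,"fingers":-1}
    - {"x":0,"y":0,"z":0,"ax":0,"ay":0,"az":0,"fingers":-1}

```text
clock: 9.1
tcp_pos: [0.6291, 0.0164, 0.052]
tool_rot: [1.0, -0.0, 0.0, 0.0]
wrist_force: [-0.7, -0.2, 1.2]
finger_gap: -0.0001
```

>>> apply_moves:
  plan:
    - {"x":0,"y":0,"z":0.001,"ax":0,"ay":0,"az":0,"fingers":-1}
    - {"x":0,"y":0,"z":0.001,"ax":0,"ay":0,"az":0,"fingers":-1}
    - {"x":0,"y":0,"z":0,"ax":0,"ay":0,"az":0,"fingers":-1}

```text
clock: 9.48
tcp_pos: [0.6291, 0.0164, 0.0501]
tool_rot: [1.0, -0.0, 0.0, 0.0]
wrist_force: [0.3, 0.3, 0.8]
finger_gap: 0.0002
```

>>> apply_moves:
  plan:
    - {"x":0,"y":0,"z":0.001,"ax":0,"ay":0,"az":0,"fingers":-1}
    - {"x":0,"y":0,"z":0.001,"ax":0,"ay":0,"az":0,"fingers":-1}
    - {"x":0,"y":0,"z":0,"ax":0,"ay":0,"az":0,"fingers":-1}

```text
clock: 9.85
tcp_pos: [0.6291, 0.0164, 0.0485]
tool_rot: [1.0, -0.0, 0.0, 0.0]
wrist_force: [-1.5, 1.0, 6.6]
finger_gap: -0.0002
```

>>> apply_moves:
  plan:
    - {"x":0,"y":0,"z":0.001,"ax":0,"ay":0,"az":0,"fingers":-1}
    - {"x":0,"y":0,"z":0,"ax":0,"ay":0,"az":0,"fingers":-1}

```text
clock: 10.1
tcp_pos: [0.6291, 0.0164, 0.0477]
tool_rot: [1.0, -0.0, 0.0, 0.0]
wrist_force: [-1.9, -0.3, 6.9]
finger_gap: 0.0003
```

Force reached 6.9 N, past the 4.5 N end stop, so the green key is fully down. I'll retract straight up and go over to the relay.

>>> apply_moves:
  plan:
    - {"x":0,"y":0,"z":-0.01,"ax":0,"ay":0,"az":0,"fingers":-1}
    - {"x":0,"y":0,"z":-0.04,"ax":0,"ay":0,"az":0,"fingers":-1}
    - {"x":0,"y":0,"z":-0.04,"ax":0,"ay":0,"az":0,"fingers":-1}
    - {"x":-0.018,"y":0.0486,"z":0,"ax":0,"ay":0,"az":0,"fingers":-1}
    - {"x":-0.018,"y":0.0486,"z":0,"ax":0,"ay":0,"az":0,"fingers":-1}
    - {"x":-0.018,"y":0.0486,"z":0,"ax":0,"ay":0,"az":0,"fingers":-1}
    - {"x":-0.018,"y":0.0486,"z":0,"ax":0,"ay":0,"az":0,"fingers":-1}
    - {"x":-0.018,"y":0.0486,"z":0,"ax":0,"ay":0,"az":0,"fingers":-1}
    - {"x":-0.018,"y":0.0486,"z":0,"ax":0,"ay":0,"az":0,"fingers":-1}
    - {"x":0,"y":0,"z":0,"ax":0,"ay":0,"az":0,"fingers":-1}

```text
clock: 11.35
tcp_pos: [0.5196, -0.2785, 0.1372]
tool_rot: [1.0, -0.003, -0.0, 0.0]
wrist_force: [-0.8, 0.3, 0.4]
finger_gap: -0.0001
```

```bash
python3 look.py pics/rel1.png; python3 - <<'E'
from h import *
from plant import *
import pickle
for n,ps,pr in(('scene',(308,228),(186,217)),('top',(226,153),(335,195))):
    c0=pickle.load(open(n+'0.pkl','rb'));c=read_camera(n);pickle.dump(c,open(n+'1.pkl','wb'))
    cv2.imwrite(f'pics/{n}1.png',c['img'][:,:,::-1])
    for k in(c0,c):
        try: print(n,blob(k,'green',ps))
        except Exception as e: print(n,e)
E
```

```text
11.35 [-0.83977514  0.33569874  0.37105907] [-0.01410237  0.02512018  0.01129674] [ 0.51956876 -0.27848316  0.13715093]
scene (array([307.46464646, 226.87878788]), array([302, 222,  12,  11,  99], dtype=int32))
scene (array([307.26506024, 227.71084337]), array([302, 223,  12,  10,  83], dtype=int32))
top (array([225.28, 151.88]), array([220, 147,  11,  11, 100], dtype=int32))
top (array([225.55421687, 152.27710843]), array([221, 148,  10,  10,  83], dtype=int32))
```

View pics/scene1.png

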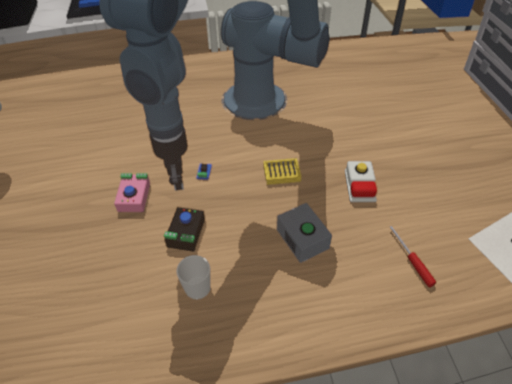

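View pics/top1.png

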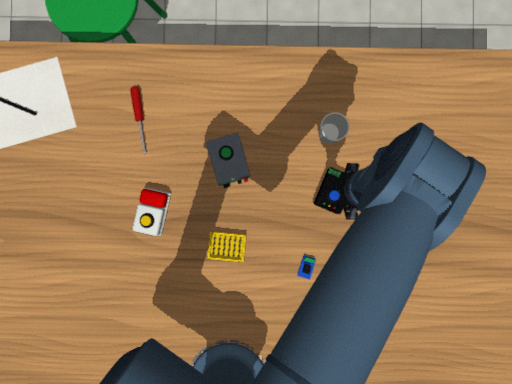

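The green cap is lower and the supply hasn't moved (key at scene 307,228 and top 226,152). The arm is over the black relay, so I'll descend there.

>>> apply_moves:
  plan:
    - {"x":0,"y":0,"z":0.03,"ax":0,"ay":0,"az":0,"fingers":-1}
    - {"x":0,"y":0,"z":0.03,"ax":0,"ay":0,"az":0,"fingers":-1}
    - {"x":0,"y":0,"z":0.025,"ax":0,"ay":0,"az":0,"fingers":-1}
    - {"x":0,"y":0,"z":0,"ax":0,"ay":0,"az":0,"fingers":-1}
    - {"x":0,"y":0,"z":0,"ax":0,"ay":0,"az":0,"fingers":-1}

```text
clock: 12.18
tcp_pos: [0.5218, -0.2747, 0.0532]
tool_rot: [1.0, 0.001, 0.0, 0.0]
wrist_force: [-0.3, 0.2, 0.3]
finger_gap: -0.0
```

```bash
sed -i 's/s.\[.tcp_pos.\]);x,y/s["tcp_pos"]+np.array([0,0,.023]));x,y/' look.py; python3 look.py pics/rel2.png
```

```text
12.175 [-0.33888968  0.24798539  0.27168076] [ 0.06259943 -0.00565544  0.0420854 ] [ 0.52184788 -0.27470378  0.05319082]
```

View pics/rel2.png

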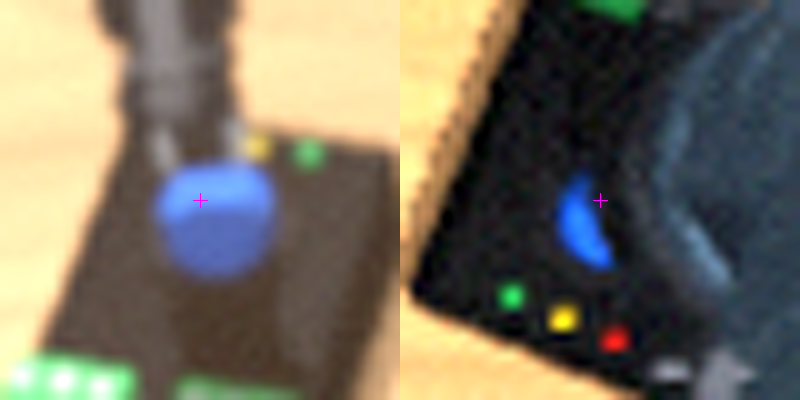

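The fingertips are centred over the blue key (scene crop key at (216,215), tip just above and behind it). In the top view the LEDs confirm it's the black unit. Descending with the force guard.

>>> apply_moves:
  plan:
    - {"x":0,"y":0,"z":0.01,"ax":0,"ay":0,"az":0,"fingers":-1}
    - {"x":0,"y":0,"z":0.006,"ax":0,"ay":0,"az":0,"fingers":-1}
    - {"x":0,"y":0,"z":0.002,"ax":0,"ay":0,"az":0,"fingers":-1}
    - {"x":0,"y":0,"z":0,"ax":0,"ay":0,"az":0,"fingers":-1}

```text
clock: 12.78
tcp_pos: [0.5207, -0.2751, 0.0339]
tool_rot: [1.0, -0.0, -0.0, -0.0]
wrist_force: [0.4, -0.1, 0.1]
finger_gap: -0.0001
```

>>> apply_moves:
  plan:
    - {"x":0,"y":0,"z":0.001,"ax":0,"ay":0,"az":0,"fingers":-1}
    - {"x":0,"y":0,"z":0.001,"ax":0,"ay":0,"az":0,"fingers":-1}
    - {"x":0,"y":0,"z":0.001,"ax":0,"ay":0,"az":0,"fingers":-1}
    - {"x":0,"y":0,"z":0.001,"ax":0,"ay":0,"az":0,"fingers":-1}

```text
clock: 13.28
tcp_pos: [0.5212, -0.2753, 0.0306]
tool_rot: [1.0, -0.0, 0.0, 0.0]
wrist_force: [-0.8, 0.0, 2.7]
finger_gap: 0.0
```

Contact at about 3 N. Pressing on through the travel, with the end expected near TCP z 0.025.

>>> apply_moves:
  plan:
    - {"x":0,"y":0,"z":0.001,"ax":0,"ay":0,"az":0,"fingers":-1}
    - {"x":0,"y":0,"z":0.001,"ax":0,"ay":0,"az":0,"fingers":-1}
    - {"x":0,"y":0,"z":0.001,"ax":0,"ay":0,"az":0,"fingers":-1}
    - {"x":0,"y":0,"z":0.001,"ax":0,"ay":0,"az":0,"fingers":-1}

```text
clock: 13.78
tcp_pos: [0.5212, -0.2753, 0.0262]
tool_rot: [1.0, -0.0, 0.0, 0.0]
wrist_force: [0.0, -0.1, 3.0]
finger_gap: -0.0001
```

>>> apply_moves:
  plan:
    - {"x":0,"y":0,"z":0.001,"ax":0,"ay":0,"az":0,"fingers":-1}
    - {"x":0,"y":0,"z":0.001,"ax":0,"ay":0,"az":0,"fingers":-1}
    - {"x":0,"y":0,"z":0,"ax":0,"ay":0,"az":0,"fingers":-1}

```text
clock: 14.15
tcp_pos: [0.5212, -0.2753, 0.0244]
tool_rot: [1.0, -0.0, 0.0, 0.0]
wrist_force: [-0.9, -0.2, 4.3]
finger_gap: 0.0
```

>>> apply_moves:
  plan:
    - {"x":0,"y":0,"z":0.001,"ax":0,"ay":0,"az":0,"fingers":-1}
    - {"x":0,"y":0,"z":0,"ax":0,"ay":0,"az":0,"fingers":-1}

```text
clock: 14.4
tcp_pos: [0.5212, -0.2753, 0.0237]
tool_rot: [1.0, -0.0, 0.0, 0.0]
wrist_force: [-0.8, 1.2, 7.8]
finger_gap: -0.0001
```

7.8 N, so the blue key is fully down. Retracting straight up and moving to the siren.

>>> apply_moves:
  plan:
    - {"x":0,"y":0,"z":-0.01,"ax":0,"ay":0,"az":0,"fingers":-1}
    - {"x":0,"y":0,"z":-0.045,"ax":0,"ay":0,"az":0,"fingers":-1}
    - {"x":0,"y":0,"z":-0.045,"ax":0,"ay":0,"az":0,"fingers":-1}
    - {"x":-0.0084,"y":-0.0555,"z":0,"ax":0,"ay":0,"az":0,"fingers":-1}
    - {"x":-0.0084,"y":-0.0555,"z":0,"ax":0,"ay":0,"az":0,"fingers":-1}
    - {"x":-0.0084,"y":-0.0555,"z":0,"ax":0,"ay":0,"az":0,"fingers":-1}
    - {"x":-0.0084,"y":-0.0555,"z":0,"ax":0,"ay":0,"az":0,"fingers":-1}
    - {"x":-0.0084,"y":-0.0555,"z":0,"ax":0,"ay":0,"az":0,"fingers":-1}
    - {"x":-0.0084,"y":-0.0555,"z":0,"ax":0,"ay":0,"az":0,"fingers":-1}
    - {"x":-0.0084,"y":-0.0555,"z":0,"ax":0,"ay":0,"az":0,"fingers":-1}

```text
clock: 15.65
tcp_pos: [0.4614, 0.115, 0.1233]
tool_rot: [1.0, -0.0, -0.0, 0.0]
wrist_force: [1.7, 0.8, -0.1]
finger_gap: 0.0002
```

>>> apply_moves:
  plan:
    - {"x":-0.0084,"y":-0.0555,"z":0,"ax":0,"ay":0,"az":0,"fingers":-1}
    - {"x":-0.0084,"y":-0.0555,"z":0,"ax":0,"ay":0,"az":0,"fingers":-1}
    - {"x":0,"y":0,"z":0,"ax":0,"ay":0,"az":0,"fingers":-1}
    - {"x":0,"y":0,"z":0.03,"ax":0,"ay":0,"az":0,"fingers":-1}
    - {"x":0,"y":0,"z":0.03,"ax":0,"ay":0,"az":0,"fingers":-1}
    - {"x":0,"y":0,"z":0,"ax":0,"ay":0,"az":0,"fingers":-1}
    - {"x":0,"y":0,"z":0,"ax":0,"ay":0,"az":0,"fingers":-1}

```text
clock: 16.52
tcp_pos: [0.4459, 0.2238, 0.064]
tool_rot: [1.0, -0.0, 0.0, 0.0]
wrist_force: [0.4, 0.0, 0.3]
finger_gap: -0.0003
```

```bash
python3 look.py pics/sir1.png; python3 - <<'E'
from h import *
from plant import *
import pickle
for n,pr in(('scene',(186,217)),('top',(334,195))):
    c0=pickle.load(open(n+'0.pkl','rb'));c=read_camera(n)
    cv2.imwrite(f'pics/{n}2.png',c['img'][:,:,::-1])
    print(n,blob(c0,'blue',pr),blob(c,'blue',pr))
E
```

```text
16.525 [0.44616779 0.00688331 0.33560361] [-0.01248623  0.01968676  0.01048979] [0.44588257 0.22378326 0.06397976]
scene (array([185.25274725, 217.23076923]), array([180, 212,  11,  11,  91], dtype=int32)) (array([185.15853659, 217.95121951]), array([180, 214,  11,   9,  82], dtype=int32))
top (array([333.82954545, 195.04545455]), array([329, 190,  11,  11,  88], dtype=int32)) (array([333.28571429, 195.13265306]), array([328, 190,  11,  11,  98], dtype=int32))
```

View pics/sir1.png

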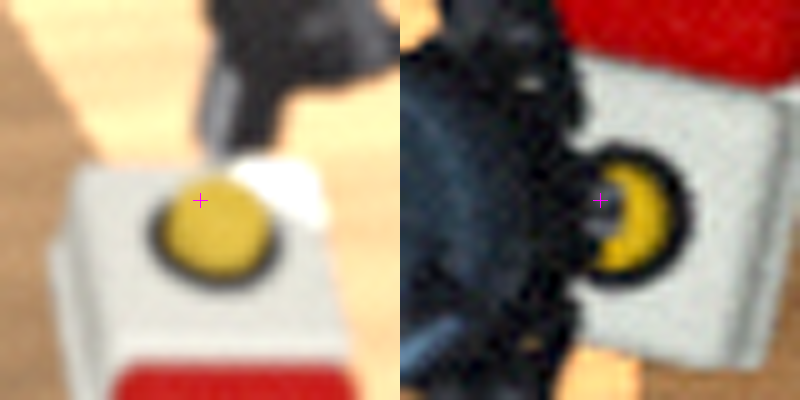

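View pics/scene2.png

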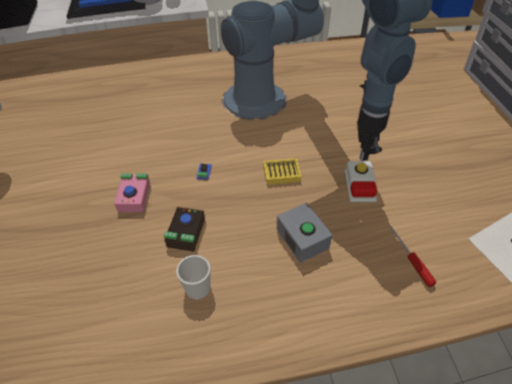

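Both views show the tip over the yellow key: the top crop has the tip at (605,210) and the key at (625,215), which parallax explains. The relay hasn't moved (blue key within 0.6 px in the top view). Descending.

>>> apply_moves:
  plan:
    - {"x":0.001,"y":0,"z":0.012,"ax":0,"ay":0,"az":0,"fingers":-1}
    - {"x":0,"y":0,"z":0.008,"ax":0,"ay":0,"az":0,"fingers":-1}
    - {"x":0,"y":0,"z":0.003,"ax":0,"ay":0,"az":0,"fingers":-1}
    - {"x":0,"y":0,"z":0,"ax":0,"ay":0,"az":0,"fingers":-1}

```text
clock: 17.23
tcp_pos: [0.4459, 0.2242, 0.0397]
tool_rot: [1.0, 0.0, -0.001, 0.0]
wrist_force: [-0.0, 0.3, 0.3]
finger_gap: 0.0004
```

>>> apply_moves:
  plan:
    - {"x":0,"y":0,"z":0.001,"ax":0,"ay":0,"az":0,"fingers":-1}
    - {"x":0,"y":0,"z":0.001,"ax":0,"ay":0,"az":0,"fingers":-1}
    - {"x":0,"y":0,"z":0.001,"ax":0,"ay":0,"az":0,"fingers":-1}
    - {"x":0,"y":0,"z":0.001,"ax":0,"ay":0,"az":0,"fingers":-1}

```text
clock: 17.73
tcp_pos: [0.4467, 0.2244, 0.0365]
tool_rot: [1.0, -0.0, 0.0, -0.0]
wrist_force: [-0.0, -0.4, 3.3]
finger_gap: -0.0002
```

>>> apply_moves:
  plan:
    - {"x":0,"y":0,"z":0.001,"ax":0,"ay":0,"az":0,"fingers":-1}
    - {"x":0,"y":0,"z":0.001,"ax":0,"ay":0,"az":0,"fingers":-1}
    - {"x":0,"y":0,"z":0.001,"ax":0,"ay":0,"az":0,"fingers":-1}

```text
clock: 18.1
tcp_pos: [0.4467, 0.2244, 0.0332]
tool_rot: [1.0, -0.0, 0.0, -0.0]
wrist_force: [-0.1, 0.2, 2.4]
finger_gap: -0.0003
```

>>> apply_moves:
  plan:
    - {"x":0,"y":0,"z":0.001,"ax":0,"ay":0,"az":0,"fingers":-1}
    - {"x":0,"y":0,"z":0.001,"ax":0,"ay":0,"az":0,"fingers":-1}
    - {"x":0,"y":0,"z":0.001,"ax":0,"ay":0,"az":0,"fingers":-1}
    - {"x":0,"y":0,"z":0,"ax":0,"ay":0,"az":0,"fingers":-1}

```text
clock: 18.6
tcp_pos: [0.4467, 0.2244, 0.0304]
tool_rot: [1.0, -0.0, 0.0, -0.0]
wrist_force: [0.0, -0.5, 4.2]
finger_gap: 0.0002
```

>>> apply_moves:
  plan:
    - {"x":0,"y":0,"z":0.001,"ax":0,"ay":0,"az":0,"fingers":-1}
    - {"x":0,"y":0,"z":0,"ax":0,"ay":0,"az":0,"fingers":-1}

```text
clock: 18.85
tcp_pos: [0.4467, 0.2244, 0.0295]
tool_rot: [1.0, -0.0, 0.0, -0.0]
wrist_force: [-0.2, -0.3, 6.9]
finger_gap: -0.0
```

6.9 N, so the yellow key is fully down. I'll retract and move clear to check.

>>> apply_moves:
  plan:
    - {"x":0,"y":0,"z":-0.01,"ax":0,"ay":0,"az":0,"fingers":-1}
    - {"x":0,"y":0,"z":-0.045,"ax":0,"ay":0,"az":0,"fingers":-1}
    - {"x":0,"y":0,"z":-0.045,"ax":0,"ay":0,"az":0,"fingers":-1}
    - {"x":0,"y":0,"z":-0.05,"ax":0,"ay":0,"az":0,"fingers":-1}
    - {"x":-0.01,"y":-0.05,"z":0,"ax":0,"ay":0,"az":0,"fingers":-1}
    - {"x":-0.01,"y":-0.05,"z":0,"ax":0,"ay":0,"az":0,"fingers":-1}
    - {"x":-0.02,"y":-0.04,"z":0,"ax":0,"ay":0,"az":0,"fingers":-1}
    - {"x":0,"y":0,"z":0,"ax":0,"ay":0,"az":0,"fingers":-1}
    - {"x":0,"y":0,"z":0,"ax":0,"ay":0,"az":0,"fingers":-1}

```text
clock: 19.98
tcp_pos: [0.4061, 0.3637, 0.1789]
tool_rot: [1.0, 0.0, -0.0, 0.001]
wrist_force: [-0.0, -0.4, -0.2]
finger_gap: -0.0004
```

```bash
python3 - <<'E'
from h import *
from plant import *
import pickle
crops=[]
for n,ks in(('scene',((308,228),(186,217),(362,168))),('top',((226,153),(334,195),(147,220)))):
    c0=pickle.load(open(n+'0.pkl','rb'));c=read_camera(n)
    cv2.imwrite(f'pics/{n}3.png',c['img'][:,:,::-1])
    for p,col in zip(ks,('green','blue','yellow')):
        print(n,col,[(blob(k,col,p)[0].round(1),blob(k,col,p)[1]) for k in (c0,c)])
        crops.append(np.vstack([cv2.resize(k['img'][p[1]-30:p[1]+30,p[0]-30:p[0]+30],(190,190),interpolation=cv2.INTER_CUBIC) for k in(c0,c)]))
cv2.imwrite('pics/end.png',np.hstack(crops[:4])[:,:,::-1]);cv2.imwrite('pics/end2.png',np.hstack(crops[2:])[:,:,::-1])
s=sense();print(s['clock'],s['tcp_pos'],s['wrist_force'])
E
```

```text
scene green [(array([307.5, 226.9]), array([302, 222,  12,  11,  99], dtype=int32)), (array([307.4, 227.6]), array([302, 223,  12,  10,  90], dtype=int32))]
scene blue [(array([185.3, 217.2]), array([180, 212,  11,  11,  91], dtype=int32)), (array([185.2, 217.9]), array([180, 214,  11,   9,  83], dtype=int32))]
scene yellow [(array([361.3, 167.7]), array([356, 163,  11,  10,  77], dtype=int32)), (array([361. , 168.4]), array([356, 165,  11,   8,  69], dtype=int32))]
top green [(array([225.3, 151.9]), array([220, 147,  11,  11, 100], dtype=int32)), (array([225.7, 152.1]), array([221, 147,  11,  11,  96], dtype=int32))]
top blue [(array([333.8, 195. ]), array([329, 190,  11,  11,  88], dtype=int32)), (array([333.3, 195.1]), array([328, 190,  11,  11,  98], dtype=int32))]
top yellow [(array([145.5, 220.1]), array([140, 215,  12,  11, 106], dtype=int32)), (array([146. , 220.3]), array([141, 215,  11,  11,  91], dtype=int32))]
20.075 [0.40663747 0.36319083 0.17901253] [0.14719283 0.34080034 0.04539095]
```

View pics/end.png

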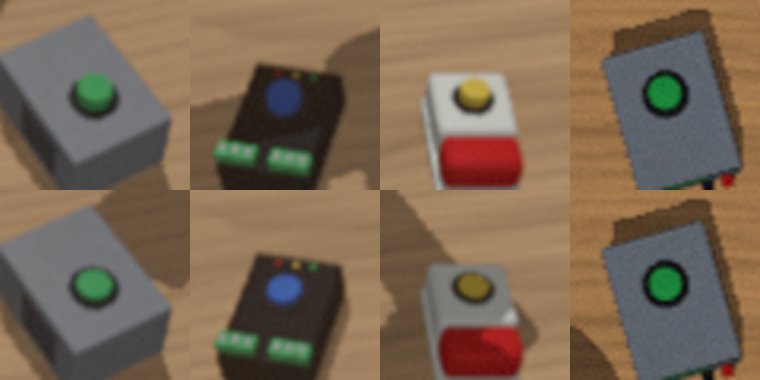

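View pics/top3.png

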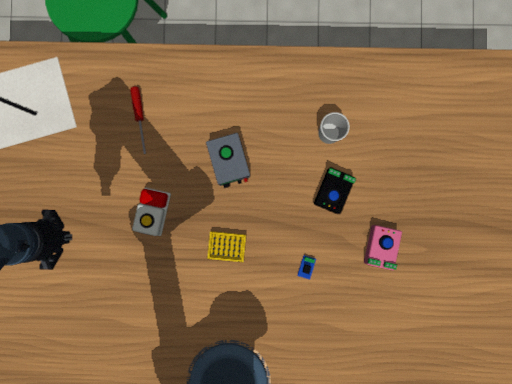

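In the before/after crops all three caps are visibly sunk and the units haven't moved. The top view shows the bystanders where they started and the arm clear of everything at (60,240).

```bash
python3 -c "
from plant import *
print(finish_job())"
```

```text
the job is handed in; nothing more can be done
None
```

I pressed the green key on the supply, then the blue key on the black relay, then the yellow key on the siren, each straight down with closed fingertips. Then I moved the arm clear and handed the job in at about 20 s of the 48 s allowed.

- **Keys:** each press ended at about 7–8 N (6.9, 7.8 and 6.9 N), past the 4.5 N end stop. In the final pictures all three caps are visibly sunk and still down.
- **Units and bystanders:** the key centres moved by 0.5 px or less in the top view, about 1.3 mm, so the units stayed in place. The bit case, screwdriver, cup, board and pink look-alike also look unmoved in that view, though I did not measure them.
- **Disagreements:** the real fingertips sat about 23 mm short of the reported tool point, so I found contact by force. The scene camera put the supply and siren keys about 4–5 mm further in x than the top camera did. I aimed close to the top-camera positions, well within the 28 mm discs.

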